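# Load the chopper, mesh its drive head and keep it pressed

## Task

Put the snowflake biscuit, the chocolate piece and the cinnamon stick from the wooden board into the glass chopper bowl, in any order. Then lift the drive head by its black handle bar, turn it until its socket meshes with the flat key on the rotor in the bowl, slide it fully home on the rim and press the handle bar well down against its spring. Finish while still holding the bar pressed down (do not let go), and leave the tumbler, the glass of sprinkles and the plate of cookies where they are.

Things in the scene. Friction and masses are not known exactly. Their poses are not given: they have to be found in the camera images.
- bowl: Chopper bowl, fixed to the counter: clear glass, upright, outer diameter 132 mm, inner 124 mm, rim 110 mm and inner floor 10 mm above the counter, on a grey foot 148 mm wide. Origin: on the bowl's axis at counter height, z up. In its middle stands a rotor: a black stem 18 mm thick, a steel blade 96 x 14 mm near the floor (parallel to the key) and a flat aluminium key on top.
- key_top (a point): Centre of the top of the rotor's key, on the bowl's axis, 10 mm below the rim. The key is an upright flat bar 30 mm long (this point's x axis), 9 mm thick (y), 30 mm high, narrowed at the top. It fits the head's socket either way round (half-turn symmetry), 1.5 mm play on every side. The rotor turns about the bowl's axis only with effort (0.12 N m), so stays as found.
- head: Loose white round drive head, about 0.6 kg, standing upright on its skirt (outer diameter 150 mm, inner 142, depth 34), which goes over the outside of the bowl's rim. Origin: on its axis at the skirt's lower edge, z up. Motor housing narrowing upward to a top 84 mm above the origin. Fully home, the flange inside the skirt rests on the rim: the origin is then 76 mm above the counter.
- socket (a point): Mouth of the socket underneath the head, at the head's origin: a slot 33 x 12 mm through a black block 44 mm square, its long side along the head's x axis, the same direction as the handle bar, its mouth level with the skirt's lower edge. If slot and key are not parallel the head stops on top of the key, 24 mm higher than home.
- handle (a point): Centre of the top of the black handle bar on the head, on the head's axis, 134 mm above the head's origin while not pressed. The bar is 70 mm long (along x), 30 mm wide (along y, the way to grip it) and 38 mm high, its lower face 12 mm above the housing's top. It slides straight down into the head.
- press (a joint): How far the handle bar is pressed down into the head, m: 0 free, 0.008 at the stop. Spring: about 5 N to start moving, 12 N at the stop. The bar comes back up when released. It counts as pressed beyond 0.004.
- biscuit: Gingerbread snowflake, brown, six arms (three bars 42 x 14 mm crossing at 60 degrees, one along x), 12 mm thick, 15 g, lying on the board. Origin: centre of its underside.
- chocolate: Dark brown chocolate piece, 48 mm (x) x 26 mm (y), 16 mm high, 25 g, lying on the board. Origin: centre of its underside.
- cinnamon: Cinnamon stick, brown double scroll 54 mm long (x), 23 mm wide (y), 12 mm high, 12 g, lying on the board. Origin: centre of its underside.
- board: Fixed pale wooden board 360 x 220 mm, 14 mm thick, on which the three things lie. Origin: centre of its underside at counter height.
- tumbler: Bystander: glass tumbler with a spatula and a brush standing in it, 80 mm wide, 240 mm high. Origin: centre of its underside.
- sprinkles: Bystander: small glass with red sprinkles, 68 mm wide, 75 mm high. Origin: centre of its underside.
- cookies: Bystander: white plate 120 mm wide with a stack of round cookies, 46 mm high. Origin: centre of its underside.

How it is judged (in metres and radians):
On the way, in this order (a step that is already met when the one before it is completed fails the run):
1. biscuit, chocolate and cinnamon all lie in the bowl, the head not yet on it (horizontal distance between each of biscuit, chocolate, cinnamon and bowl below 0.062 m and z of each of biscuit, chocolate, cinnamon in the frame of bowl below 0.085 m and horizontal distance between head and bowl above 0.1 m), for 0.2 s.
2. the head is meshed with the key and fully home on the rim (z of head in the frame of bowl below 0.081 m and horizontal distance between head and bowl below 0.006 m and angle between the x axis of head and the x axis of key_top, either way round below 0.2 rad and angle between head's own z axis and vertical below 0.06 rad), for 0.1 s.
At the end, for the whole second after the job is handed in: Three things in the bowl below its rim; head upright (0.06 rad), centred within 6 mm, slot parallel to the key (0.2 rad), within 5 mm of resting on the rim; handle bar pressed in more than 4 mm and fingers still on it with more than 3 N, through the last second (all of step 2 and horizontal distance between each of biscuit, chocolate, cinnamon and bowl below 0.062 m and z of each of biscuit, chocolate, cinnamon in the frame of bowl below 0.085 m and value of joint press above 0.004 m and contact force between the fingers and press above 3 N); the arm keeps its last pose, push and grip.
It fails at once if a bystander was displaced by more than 30 mm (distance of any of tumbler, sprinkles, cookies from where it was at the start of the episode above 0.03 m).
It also fails if it takes over 72 s, if anything falls off the work surface, if the arm or the gripper's body presses on something with over 40 N, if the wrist force passes 120 N, or if a joint passes its speed limit or range.

## Robot

A 7-joint arm with a two-finger parallel gripper is mounted at the origin on the work surface. World frame = base frame: x ahead of the robot, y to its left, z up, the work surface at z = 0. Lengths are in mm, angles in rad, forces in N, time in s.
With the tool pointing down it reaches from about 400 to 900 mm from the base axis. Payload 5.5 kg.
Tool frame: the origin (TCP) lies between the finger pads; the fingertips stand 11 mm ahead of it and the grasp point (between the pads) lies 8 mm behind it; z points along the fingers, y is the line along which they close (so a half turn about z gives the same grasp; the last joint's range is limited). The gripper opens to 92 mm and grips with 3 to 60 N. Pads are 19 mm wide; open, the fingers measure 130 mm over their backs; the gripper's body (75 mm by 190 mm) begins 47 mm behind the grasp point.
Start: joints at [1.49, 0.501, -0.427, 1.55, 0.221, 1.138, -0.21], TCP at [219.126, -611.95, 237.729] pointing down, gripper open.
Joint ranges: [-2.88, 2.88], [-0.31, 2.03], [-1.54, 1.56], [0.2, 2.42], [-1.41, 4.55], [0.19, 2.02], [-2.57, 2.57]. Speed limits (rad/s): [2.57, 2.57, 3.14, 3.14, 3.14, 3.14, 3.14].

## Interface

Orientations are given as [roll, pitch, yaw] about the fixed x, y, z axes, in that order (R = Rz(yaw) Ry(pitch) Rx(roll)).
In Python, from rig import r, snapshot gives the robot as it stands.
- The arm moves only by the tool carry_out, never from a script. Its argument "deltas" is a list of rows, each a list of 5 numbers: the shift along the tool's x, y, z in units of 50 mm (1.0 is 50 mm), then the turn about the tool's z in units of 8 degrees (1.0 is 8 degrees), then the opening, from 0 (shut) to 1 (fully open). A call has exactly 8 rows; each row shifts and turns the commanded pose from where the row before left it, along the tool's axes as they then stand; what a row does not reach is not made up. A row lasts 1/8 s, in which the tool goes at most 62.5 mm and 10.7 degrees, less where a joint would pass 70% of its speed; a pose out of reach is approached as far as the arm can. A call is refused whole if a number of a shift passes 1 or a number of a turn 1, either way. A call with a gripper value outside its range is refused whole. The fingers move at their own pace and stop on an object; "newtons" is the grip in N (left out, the last holds). Time passes only in rows, so rows that do not move let the fingers close, or fill a call up. It gives the time, the measured TCP pose, the force, the opening and the grip force at its end, in the units of the state.
- r.state(): the state, without advancing time (a new reading comes with each control period).
- snapshot(name): name is "side" or "top" or "wrist"; returns a dict with "pixels" (400x640x3 uint8, blue, green, red), "range_z" (400x640 float32, mm along the optical axis (not along the pixel's ray), 0 where there is no reading), "fx", "fy", "cx", "cy" (pixels), "R" (3x3) and "t" (3): a world point X has camera coordinates R X + t. Camera axes: x right, y down, z forward; pixel columns grow to the right and rows downward; lengths in mm; the calibration is good to about 2 mm. A picture is of the moment at which its call begins.
- r.job_done(): hands the job in; it is judged then, once.
The state is a dict: "time_s": time; "joint_positions": joint angles; "dq": joint speeds; "joint_torque": joint torques, N m; "tool_pos": TCP position; "orientation": TCP orientation; "ft_force": force on the tool from outside, world axes, zero at the start; "moment": the same for the moment, N m; "grip_width": finger opening in mm; "gripper_force": force on a finger pad.
Only numpy, scipy, OpenCV 4.12 (cv2) and the standard library are available. Lean on these libraries where they do the work, as an engineer would, in place of code of your own. Each camera call takes 0.05 s, during which the arm holds its last target. There are 200 camera calls.

## Working session

There is one attempt and no reset: what is moved stays moved. The work goes in short steps, Python scripts to look and compute and a tool call to move; the robot and the scene stay as the last step left them, time stands still between calls to the robot, and variables do not carry over. Pictures are saved under pics/ and viewed, at most 10 in all, crops included, and the job is handed in when it is done.

Besides the shell and the picture viewer there is one more tool, called after ">>>" in YAML: its name, and indented under it one key for each argument. carry_out: Moves the arm, as the interface text tells. Its arguments: {"type":"object","properties":{"deltas":{"type":"array"},"newtons":{"type":"number"}},"required":["deltas"]}

```bash
mkdir -p pics; ls
python3 - <<'E'
from rig import r,snapshot
import cv2,numpy as np
s=r.state();print(s)
for n in("top","side"):
    d=snapshot(n);cv2.imwrite(f"pics/{n}0.png",d["pixels"]);np.savez(f"{n}0.npz",**d)
    print(n,d["fx"],d["fy"],d["cx"],d["cy"],d["R"],d["t"])
E
```

```text
pics
{'time_s': 0.0, 'joint_positions': array([ 1.49021229,  0.5018353 , -0.42680252,  1.551446  ,  0.22080928,
        1.13828815, -0.21029595]), 'dq': array([ 0.00024291, -0.00070702, -0.00051585,  0.00020694, -0.00024398,
        0.00085205,  0.00011109]), 'joint_torque': array([-3.68694082e-04, -5.66586149e+01, -5.81659421e+00, -2.79108989e+01,
       -6.87836786e-02,  3.05974425e-02,  1.80662823e-04]), 'tool_pos': array([ 218.81913833, -611.34553067,  236.68885925]), 'orientation': array([-3.13967627e+00, -6.28149200e-05,  3.43855912e-01]), 'ft_force': array([ 0.52860424,  0.67066583, -0.25303671]), 'moment': array([ 0.0305439 ,  0.0465206 , -0.00358781]), 'gripper_force': 0.0, 'grip_width': 91.88863811192648}
top 448.52881686493225 448.52881686493225 327.5214202448232 200.49301367087426 [[-0.06999969 -0.99753737 -0.00438557]
 [-0.9773093   0.06945998 -0.20010456]
 [ 0.1999164  -0.0097212  -0.97976473]] [ -38.65279911  586.99677128 1255.26486197]
side 400.67363697391414 400.67363697391414 314.1454114495576 202.3046071142162 [[ 0.91880537 -0.39467736  0.00514514]
 [-0.20079275 -0.47858683 -0.85477302]
 [ 0.33982195  0.78433693 -0.51897651]] [-553.07924949  191.94848859  941.2950279 ]
```

View pics/top0.png

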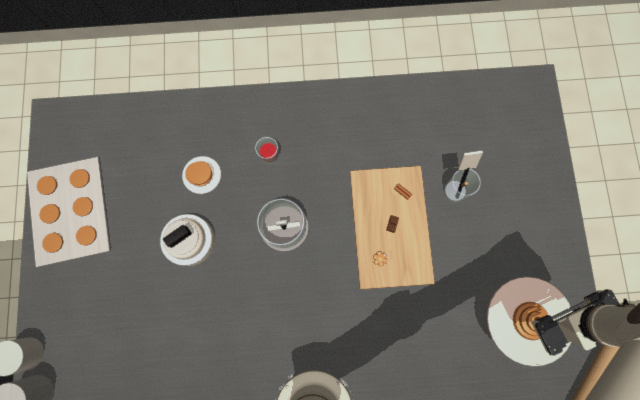

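View pics/side0.png

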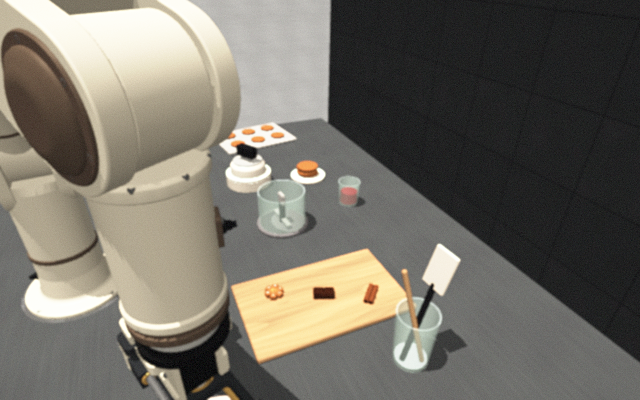

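The top view shows the biscuit (380,259), chocolate (393,224), cinnamon (402,191), bowl (283,224) with its key, and the head (186,240) with its black bar at (177,236). The cookies are at (201,174), the sprinkles at (267,149) and the tumbler at (460,186).

```bash
cat > h.py <<'E'
import numpy as np,cv2
def cast(d,u,v,z):
    ray=d["R"].T@np.array([(u-d["cx"])/d["fx"],(v-d["cy"])/d["fy"],1]); c=-d["R"].T@d["t"]
    return c+ray*(z-c[2])/ray[2]
def blob(d,mask,z,box):
    u0,v0,u1,v1=box; m=np.zeros_like(mask);m[v0:v1,u0:u1]=mask[v0:v1,u0:u1]
    n,l,s,c=cv2.connectedComponentsWithStats(m.astype(np.uint8)); i=1+np.argmax(s[1:,4])
    vs,us=np.nonzero(l==i)
    P=np.array([cast(d,u,v,z)[:2] for u,v in zip(us,vs)],np.float32)
    return s[i,4],P.mean(0),cv2.minAreaRect(P)
E
python3 - <<'E'
import numpy as np,cv2
from h import *
d=dict(np.load("top0.npz"));p=d["pixels"].astype(int);hsv=cv2.cvtColor(d["pixels"],cv2.COLOR_BGR2HSV).astype(int)
b,g,rr=p[...,0],p[...,1],p[...,2]
ch=hsv[...,2]<100; br=(hsv[...,2]<190)&(hsv[...,1]>120)
for v,u in((259,380),(224,393),(191,402),(230,370),(236,177),(226,283),(240,190)):print(u,v,hsv[v,u],d["range_z"][v,u])
def show(n,m,z,box):
    a,c,R=blob(d,m,z,box);print(n,a,c.round(1),[np.round(x,1) for x in R])
hs=hsv
show("bis",hs[...,2]<np.inf and False or (hs[...,0]<13)&(hs[...,1]>100),26,(368,246,394,272)) if 0 else None
show("bis",(hs[...,0]<14)&(hs[...,1]>110),26,(366,244,396,274))
show("choc",hs[...,2]<110,30,(380,208,408,240))
show("cin",(hs[...,2]<150),26,(388,176,418,206))
show("bar",hs[...,2]<60,134,(155,215,205,260))
show("key",hs[...,2]>200,100,(265,205,303,245))
# depth-based world
rz=d["range_z"]; vs,us=np.nonzero(rz>0);Z=rz[vs,us]
X=(np.stack([(us-d["cx"])/d["fx"]*Z,(vs-d["cy"])/d["fy"]*Z,Z],1)-d["t"])@d["R"]
def sel(n,c,rad,z0,z1):
    m=(np.hypot(X[:,0]-c[0],X[:,1]-c[1])<rad)&(X[:,2]>z0)&(X[:,2]<z1)
    q=X[m];print(n,len(q),q.mean(0).round(1),[np.round(x,1) for x in cv2.minAreaRect(q[:,:2].astype(np.float32))] if len(q)>4 else '')
    return q
hc=cast(d,177,236,134);bc=cast(d,283,224,105)
sel("bar",hc,70,126,140);sel("skirt",hc,100,20,45);sel("rim",bc,90,104,116);sel("key",bc,40,90,104);sel("any",bc,90,30,120)
im=cv2.hconcat([cv2.resize(d["pixels"][y:y+70,x:x+70],(400,400),interpolation=cv2.INTER_CUBIC) for x,y in((248,190),(150,205))])
cv2.imwrite("pics/crop0.png",im)
E
```

```text
380 259 [ 24  94 212] 1315.8613
393 224 [  8 145  86] 1331.5623
402 191 [ 10 170 141] 1355.2408
370 230 [ 16 100 203] 1341.2615
177 236 [ 0 27 48] 1222.7273
283 226 [120   7  35] 1289.4026
190 240 [ 19  17 210] 1270.1533Traceback (most recent call last):
  File "<stdin>", line 11, in <module>
  File "<stdin>", line 8, in show
  File "h.py", line 7, in blob
    n,l,s,c=cv2.connectedComponentsWithStats(m.astype(np.uint8)); i=1+np.argmax(s[1:,4])
                                                                      ~~~~~~~~~^^^^^^^^^
    return _wrapfunc(a, 'argmax', axis=axis, out=out, **kwds)
    return bound(*args, **kwds)
ValueError: attempt to get argmax of an empty sequence
```

```bash
cat > m.py <<'E'
import numpy as np,cv2
from h import *
d=dict(np.load("top0.npz"));hs=cv2.cvtColor(d["pixels"],cv2.COLOR_BGR2HSV).astype(int)
rz=d["range_z"]; vs,us=np.nonzero(rz>0);Z=rz[vs,us]
X=(np.stack([(us-d["cx"])/d["fx"]*Z,(vs-d["cy"])/d["fy"]*Z,Z],1)-d["t"])@d["R"]
def sel(n,c,rad,z0,z1):
    m=(np.hypot(X[:,0]-c[0],X[:,1]-c[1])<rad)&(X[:,2]>z0)&(X[:,2]<z1)
    q=X[m];print(n,len(q),q.mean(0).round(1) if len(q) else '',[np.round(x,1) for x in cv2.minAreaRect(q[:,:2].astype(np.float32))] if len(q)>4 else '')
    return q
def show(n,m,z,box):
    a,c,R=blob(d,m,z,box);print(n,a,c.round(1),[np.round(x,1) for x in R])
show("choc",hs[...,2]<120,30,(380,208,408,240))
show("cin",(hs[...,2]<170),26,(388,176,418,206))
show("bar",hs[...,2]<60,134,(155,215,205,260))
show("key",hs[...,2]>180,100,(265,205,303,245))
hc=cast(d,177,236,134);bc=cast(d,283,224,105)
for n,u,v in(("bis",380,259),("choc",393,224),("cin",402,191)):
    sel(n,cast(d,u,v,26),38,20,36)
sel("board",cast(d,393,224,14),30,8,18)
sel("bar",hc,70,126,140);sel("skirt",hc,100,20,45);sel("rim",bc,90,104,116);sel("key",bc,40,90,104);sel("any",bc,90,30,120)
for n,u,v in(("tumb",460,186),("spr",267,150),("cook",200,174)):print(n,cast(d,u,v,50))
im=cv2.hconcat([cv2.resize(d["pixels"][y:y+70,x:x+70],(400,400),interpolation=cv2.INTER_CUBIC) for x,y in((248,190),(150,205))])
cv2.imwrite("pics/crop0.png",im)
E
python3 m.py
```

```text
choc 128 [ 505.8 -266. ] [array([ 506.1, -266.5]), array([24.3, 47.6]), np.float64(70.6)]
cin 109 [ 602.5 -307. ] [array([ 602.6, -307.4]), array([53.3, 24. ]), np.float64(46.7)]
bar 302 [498.7 335.9] [array([498.6, 335.9]), array([33.4, 69.7]), np.float64(32.1)]
key 60 [512.5  22.3] [array([512.5,  22.2]), array([12.9, 34.8]), np.float64(4.2)]
bis 155 [ 405.6 -220.7   25.8] [array([ 401.8, -215.8]), array([42.6, 63.5]), np.float64(29.9)]
choc 153 [ 504.1 -267.2   27.9] [array([ 499.6, -275. ]), array([59.1, 58.6]), np.float64(75.5)]
cin 129 [ 603.  -307.9   25.4] [array([ 601.4, -305.2]), array([55.8, 42.4]), np.float64(43.6)]
board 148 [ 504.1 -274.4   14.2] [array([ 505.4, -272.3]), array([57. , 57.6]), np.float64(83.9)]
bar 280 [500.4 341.1 133.6] [array([501.3, 341.2]), array([30.9, 69.3]), np.float64(32.4)]
skirt 656 [493.8 327.1  40.2] [array([501. , 341.8]), array([148.8, 148. ]), np.float64(52.4)]
rim 222 [522.5  55.9 109.7] [array([522.1,  57. ]), array([129. , 129.6]), np.float64(87.5)]
key 34 [522.   55.2  98.3] [array([522.5,  55.8]), array([ 9. , 29.4]), np.float64(3.3)]
any 721 [528.7  60.3  82.4] [array([521.9,  56.1]), array([130.7, 130. ]), np.float64(86.9)]
tumb [ 600.6190901  -475.20400424   50.        ]
spr [753.08672348  91.59902989  50.        ]
cook [692.44392254 294.88260973  50.        ]
```

View pics/crop0.png

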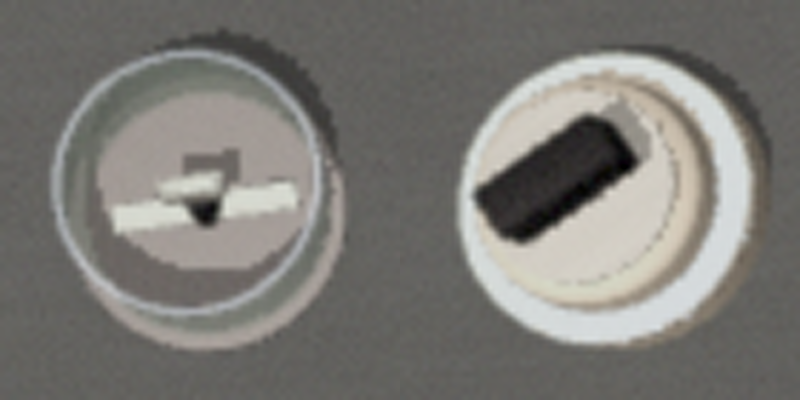

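The crops show the bowl rim centred at (190,183), with the key and blade nearly horizontal. The head's bar is tilted at (555,178). The depth data gives the bowl at (522,56.5) and the head at (501,341.5) with its bar along about 122°. I'm moving above the biscuit first.

>>> carry_out:
  deltas:
    - [0.77,-0.76,0.2,0,1]
    - [0.77,-0.76,0.2,0,1]
    - [0.77,-0.76,0.2,0,1]
    - [0.77,-0.76,0.2,0,1]
    - [0.77,-0.76,0.2,0,1]
    - [0.77,-0.76,0.2,0,1]
    - [0.77,-0.76,0.2,0,1]
    - [0.77,-0.76,0.2,0,1]
  newtons: 15

```text
time_s: 1.1
tool_pos: [407.0, -220.4, 157.4]
orientation: [3.141, -0.0, 0.343]
ft_force: [1.3, -0.0, 0.0]
grip_width: 91.9
gripper_force: 0.0
```

```bash
cat >> h.py <<'E'
def cloud(d):
    rz=d["range_z"]; vs,us=np.nonzero(rz>0);Z=rz[vs,us]
    return (np.stack([(us-d["cx"])/d["fx"]*Z,(vs-d["cy"])/d["fy"]*Z,Z],1)-d["t"])@d["R"]
def grid(X,c,rad,z0,z1,n):
    "rasterise height band at 1 mm, largest component -> rect"
    m=(abs(X[:,0]-c[0])<rad)&(abs(X[:,1]-c[1])<rad)&(X[:,2]>z0)&(X[:,2]<z1);q=X[m]
    g=np.zeros((2*rad+9,2*rad+9),np.uint8);ij=np.round(q[:,:2]-np.array(c[:2])+rad+4).astype(int);g[ij[:,0],ij[:,1]]=1
    g=cv2.morphologyEx(g,cv2.MORPH_CLOSE,np.ones((3,3)))
    k,l,s,_=cv2.connectedComponentsWithStats(g);i=1+np.argmax(s[1:,4]);P=np.argwhere(l==i).astype(np.float32)-rad-4+np.array(c[:2],np.float32)
    print(n,s[i,4],P.mean(0).round(1),[np.round(x,1) for x in cv2.minAreaRect(P)],q[:,2].mean().round(1))
    return P
def go(s,x,y,z,yaw):
    "remaining move: turn units, then shift in tool axes after the turn"
    p=s["tool_pos"];y0=np.degrees(s["orientation"][2]);a=np.radians(yaw);t=np.array([x,y,z])-p
    print("at",p.round(1),"yaw",y0.round(1),"f",s["ft_force"].round(1),"w",round(s["grip_width"],1),"gf",round(s["gripper_force"],1),"t",round(s["time_s"],2))
    print(" turn",round(-((yaw-y0+180)%360-180)/8,2),"shift",round((t[0]*np.cos(a)+t[1]*np.sin(a))/50,2),round((t[0]*np.sin(a)-t[1]*np.cos(a))/50,2),round(-t[2]/50,2))
E
python3 - <<'E'
from rig import r,snapshot
from h import *
s=r.state();print(s["joint_positions"].round(2),s["orientation"].round(3));d=snapshot("wrist");cv2.imwrite("pics/w1.png",d["pixels"]);X=cloud(d)
P=grid(X,(405,-221),35,20,32,"bis")
try:
    grid(X,(505,-267),40,22,36,"choc");grid(X,(602,-307),45,20,32,"cin")
except Exception as e:print(e)
c=P.mean(0);v=P-c;rr=np.hypot(*v.T);th=np.arctan2(v[:,1],v[:,0])[rr>14]
print("arm phase deg",np.degrees(np.angle(np.exp(6j*th).mean()))/6,abs(np.exp(6j*th).mean()))
go(s,*c,26,19.7)
E
```

```text
[ 0.97  0.3  -0.61  2.08  0.23  0.83 -1.  ] [ 3.141 -0.     0.343]
bis 1278 [ 406.5 -221.7] [array([ 406.6, -221.1]), array([42.4, 41.2]), np.float64(5.2)] 25.0
choc 1270 [ 506.7 -268.5] [array([ 506.6, -268.7]), array([27.3, 48.5]), np.float64(68.2)] 28.1
cin 422 [ 589.5 -321.4] [array([ 592.4, -320.4]), array([25., 23.]), np.float64(47.5)] 23.9
arm phase deg 4.1801486 0.196154
at [ 407.  -220.4  157.4] yaw 19.7 f [ 1.3 -0.   0. ] w 91.9 gf 0.0 t 1.1
 turn -0.0 shift -0.02 0.02 2.63
```

View pics/w1.png

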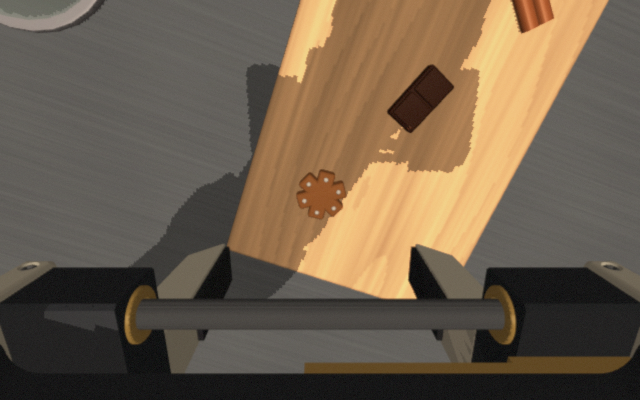

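The wrist view shows the snowflake at (322,195) with an arm pointing near straight ahead, the chocolate at (420,98) and the cinnamon at (533,12). I'm descending on the biscuit and turning slightly to line the jaws up with an arm.

>>> carry_out:
  deltas:
    - [0,0,0.5,-0.6,0.8]
    - [0,0,0.7,-0.6,0.8]
    - [0,0.02,0.7,-0.6,0.8]
    - [0,0,0.5,0,0.8]
    - [0,0,0.23,0,0.8]
    - [0,0,0,0,0.8]
    - [0,0,0,0,0.2]
    - [0,0,0,0,0.2]

```text
time_s: 2.15
tool_pos: [407.4, -223.1, 26.6]
orientation: [3.141, -0.0, 0.595]
ft_force: [0.3, 0.3, 0.8]
grip_width: 57.5
gripper_force: 0.0
```

>>> carry_out:
  deltas:
    - [0,0,0,0,0.2]
    - [0,0,0,0,0.2]
    - [0,0,-0.5,0,0.2]
    - [0,0,-0.8,0,0.2]
    - [0,0,-0.9,0,0.2]
    - [0,0,-0.5,0,0.2]
    - [0,0,0,0,0.2]
    - [0,0,0,0,0.2]

```text
time_s: 3.15
tool_pos: [406.4, -222.7, 160.6]
orientation: [-3.141, 0.001, 0.595]
ft_force: [-0.5, 0.1, -0.9]
grip_width: 41.7
gripper_force: 15.0
```

Run:
```python
from rig import r,snapshot
from h import *
s=r.state();print(s["joint_positions"].round(2));go(s,522-34,56.5+2,145,93.3)
go(s,522-34,56.5+2,145,33.3)
# blade/key direction from the first picture
d=dict(np.load("top0.npz"));v=cv2.cvtColor(d["pixels"],cv2.COLOR_BGR2GRAY)
n,l,st,_=cv2.connectedComponentsWithStats(((v>190)).astype(np.uint8)[200:240,265:303])
i=1+np.argmax(st[1:,4]);ys,xs=np.nonzero(l==i);print(st[1:,:])
P=np.array([cast(d,x+265,y+200,20)[:2] for x,y in zip(xs,ys) if y+200>222],np.float32);print(cv2.minAreaRect(P),cv2.fitLine(P,cv2.DIST_HUBER,0,.01,.01).ravel())
w=dict(snapshot("wrist"));X=cloud(w);
```

```text
[ 1.04  0.31 -0.68  2.07  0.26  0.85 -0.77]
at [ 406.4 -222.7  160.6] yaw 34.1 f [-0.5  0.1 -0.9] w 41.7 gf 15.0 t 3.15
 turn -7.4 shift 5.52 1.95 0.31
at [ 406.4 -222.7  160.6] yaw 34.1 f [-0.5  0.1 -0.9] w 41.7 gf 15.0 t 3.15
 turn 0.1 shift 4.45 -3.8 0.31
[[11 21 10  3 20]
 [22 22 13  6 52]
 [ 3 25 13  5 49]]
((523.5934448242188, 27.81757926940918), (35.86506652832031, 12.06340217590332), 85.94961547851562) [ 5.3515799e-02 -9.9856699e-01  5.2473602e+02  2.7958776e+01]
```

>>> carry_out:
  deltas:
    - [0.5,-0.4,0,0,0.2]
    - [0.8,-0.7,0,0,0.2]
    - [0.8,-0.7,0,0,0.2]
    - [0.8,-0.7,0,0,0.2]
    - [0.8,-0.7,0,0,0.2]
    - [0.75,-0.6,0.2,0,0.2]
    - [0,0,0.4,0,0.2]
    - [0,0,0,0,0.2]

```text
time_s: 4.2
tool_pos: [482.5, 59.8, 128.8]
orientation: [-3.138, 0.005, 0.597]
ft_force: [0.8, -0.1, -0.3]
grip_width: 41.6
gripper_force: 15.0
```

Run:
```python
from rig import r
from h import *
s=r.state();print(s["joint_positions"].round(2));go(s,522-34,56.5+2,130,34.1);go(s,506,-268,130,-21)
```

```text
[ 0.44  0.43 -0.74  2.03  0.39  0.83 -1.5 ]
at [482.5  59.8 128.8] yaw 34.2 f [ 0.8 -0.1 -0.3] w 41.6 gf 15.0 t 4.2
 turn 0.01 shift 0.08 0.08 -0.02
at [482.5  59.8 128.8] yaw 34.2 f [ 0.8 -0.1 -0.3] w 41.6 gf 15.0 t 4.2
 turn 6.9 shift 2.79 5.95 -0.02
```

>>> carry_out:
  deltas:
    - [0.08,0.08,0,0,0.2]
    - [0,0,0,0,0.2]
    - [0,0,0,0,0.65]
    - [0,0,0,0,0.65]
    - [0,0,0,0,0.65]
    - [0,0,-0.3,-1,0.65]
    - [0,0,-0.3,-1,0.65]
    - [0,0,0,-1,0.65]

```text
time_s: 5.2
tool_pos: [491.2, 58.4, 162.4]
orientation: [3.139, -0.001, 1.019]
ft_force: [-0.0, 0.6, -0.9]
grip_width: 60.2
gripper_force: 0.0
```

```bash
cat >> h.py <<'E'
def rows(s,x,y,yaw,n,turn):
    "n equal world steps while turning `turn` units per row first: tool-axis shift of every row"
    p=s["tool_pos"];a=s["orientation"][2];t=(np.array([x,y])-p[:2])/50/n
    for i in range(n):
        print(i,round(t[0]*np.cos(a)+t[1]*np.sin(a),2),round(t[0]*np.sin(a)-t[1]*np.cos(a),2),end=" | ");a-=np.radians(8)*turn
    print()
E
python3 - <<'E'
from rig import r,snapshot
from h import *
s=r.state();d=snapshot("top");X=cloud(d);print(s["joint_positions"].round(2))
go(s,506.5,-268.3,75,158.2);rows(s,506.5,-268.3,0,8,-1)
E
```

```text
[ 0.55  0.42 -0.87  2.    0.41  0.91 -1.09]
at [491.2  58.4 162.4] yaw 58.4 f [-0.   0.6 -0.9] w 60.2 gf 0.0 t 5.2
 turn -12.48 shift -2.71 -5.95 1.75
0 -0.68 0.46 | 1 -0.73 0.36 | 2 -0.78 0.26 | 3 -0.8 0.15 | 4 -0.82 0.03 | 5 -0.81 -0.08 | 6 -0.79 -0.19 | 7 -0.76 -0.3 |
```

>>> carry_out:
  deltas:
    - [-0.68,0.46,0,-1,0.8]
    - [-0.73,0.36,0,-1,0.8]
    - [-0.78,0.26,0,-1,0.8]
    - [-0.8,0.15,0,-1,0.8]
    - [-0.82,0.03,0,-1,0.8]
    - [-0.81,-0.08,0,-1,0.8]
    - [-0.79,-0.19,0,-1,0.8]
    - [-0.76,-0.3,0,-1,0.8]

```text
time_s: 6.25
tool_pos: [504.0, -269.6, 161.0]
orientation: [-3.141, -0.0, 2.133]
ft_force: [0.3, -0.2, -0.1]
grip_width: 73.4
gripper_force: 0.0
```

Run:
```python
from rig import r,snapshot
from h import *
s=r.state();print(s["joint_positions"].round(2))
d=snapshot("wrist");X=cloud(d)
for c,n in(((506.5,-268.3),"choc"),((603,-307),"cin")):
    try:grid(X,c,42,20,36,n)
    except Exception as e:print(n,e)
go(s,506.5,-268.3,27,158.2)
```

```text
[ 1.2   0.65 -1.03  1.81  0.64  1.06  0.49]
choc 1263 [ 506.2 -268.6] [array([ 506.3, -268.8]), array([27.4, 48.7]), np.float64(69.4)] 27.9
cin 686 [ 594.2 -317.8] [array([ 595.2, -317.8]), array([33.2, 22.6]), np.float64(45.0)] 23.9
at [ 504.  -269.6  161. ] yaw 122.2 f [ 0.3 -0.2 -0.1] w 73.4 gf 0.0 t 6.25
 turn -4.5 shift -0.04 0.04 2.68
```

>>> carry_out:
  deltas:
    - [0,0,0,-0.95,0.6]
    - [0,0,0.4,-0.95,0.6]
    - [0,0,0.5,-0.9,0.6]
    - [0,0,0.5,-0.9,0.6]
    - [-0.04,0.04,0.5,-0.9,0.6]
    - [0,0,0.5,0,0.6]
    - [0,0,0.26,0,0.6]
    - [0,0,0,0,0.6]

```text
time_s: 7.3
tool_pos: [506.7, -267.2, 27.6]
orientation: [3.141, -0.001, 2.772]
ft_force: [-0.1, 0.8, 0.6]
grip_width: 54.6
gripper_force: 0.0
```

>>> carry_out:
  deltas:
    - [0,0,0,0,0.1]
    - [0,0,0,0,0.1]
    - [0,0,0,0,0.1]
    - [0,0,-0.4,0,0.1]
    - [0,0,-0.8,0,0.1]
    - [0,0,-0.9,0,0.1]
    - [0,0,-0.5,0,0.1]
    - [0,0,0,0,0.1]

```text
time_s: 8.3
tool_pos: [508.2, -268.0, 160.5]
orientation: [-3.141, 0.004, 2.773]
ft_force: [-0.6, 0.9, -0.8]
grip_width: 26.1
gripper_force: 15.0
```

Run:
```python
from rig import r,snapshot
from h import *
s=r.state();print(s["joint_positions"].round(2))
go(s,522+35,56.5,130,93.3);rows(s,522+35,56.5,0,8,1)
```

```text
[ 1.26  0.73 -1.16  1.8   0.75  1.12  1.04]
at [ 508.2 -268.   160.5] yaw 158.9 f [-0.6  0.9 -0.8] w 26.1 gf 15.0 t 8.3
 turn 8.2 shift 6.42 1.35 0.61
0 0.18 0.8 | 1 0.29 0.77 | 2 0.39 0.72 | 3 0.49 0.66 | 4 0.58 0.58 | 5 0.65 0.5 | 6 0.71 0.4 | 7 0.76 0.3 |
```

>>> carry_out:
  deltas:
    - [0.18,0.8,0,1,0.1]
    - [0.29,0.77,0,1,0.1]
    - [0.39,0.72,0,1,0.1]
    - [0.49,0.66,0,1,0.1]
    - [0.58,0.58,0,1,0.1]
    - [0.65,0.5,0,1,0.1]
    - [0.71,0.4,0,1,0.1]
    - [0.76,0.3,0,1,0.1]

```text
time_s: 9.3
tool_pos: [554.5, 57.5, 156.7]
orientation: [-3.139, 0.0, 1.651]
ft_force: [0.3, -1.0, -0.1]
grip_width: 25.9
gripper_force: 15.0
```

Run:
```python
from rig import r,snapshot
from h import *
s=r.state();print(s["joint_positions"].round(2))
go(s,522+35,56.5,130,93.3)
```

```text
[ 0.54  0.57 -0.92  1.85  0.54  1.   -0.52]
at [554.5  57.5 156.7] yaw 94.6 f [ 0.3 -1.  -0.1] w 25.9 gf 15.0 t 9.3
 turn 0.16 shift -0.02 0.05 0.53
```

>>> carry_out:
  deltas:
    - [-0.02,0.05,0.3,0.16,0.1]
    - [0,0,0.23,0,0.1]
    - [0,0,0,0,0.1]
    - [0,0,0,0,0.5]
    - [0,0,0,0,0.5]
    - [0,0,-0.3,0,0.6]
    - [0,0,-0.3,0,0.6]
    - [0,0,0,0,0.6]

```text
time_s: 10.3
tool_pos: [559.5, 56.3, 164.0]
orientation: [3.138, 0.0, 1.634]
ft_force: [-0.7, 0.1, -0.4]
grip_width: 55.1
gripper_force: 0.0
```

Run:
```python
from rig import r,snapshot
from h import *
s=r.state();print(s["joint_positions"].round(2))
go(s,602.7,-307.5,26,46.7);rows(s,602.7,-307.5,0,8,0.73)
```

```text
[ 0.55  0.57 -0.92  1.83  0.53  1.   -0.53]
at [559.5  56.3 164. ] yaw 93.6 f [-0.7  0.1 -0.4] w 55.1 gf 0.0 t 10.3
 turn 5.86 shift -4.7 5.62 2.76
0 -0.91 0.05 | 1 -0.9 0.14 | 2 -0.89 0.23 | 3 -0.86 0.32 | 4 -0.82 0.41 | 5 -0.77 0.49 | 6 -0.72 0.57 | 7 -0.66 0.64 |
```

>>> carry_out:
  deltas:
    - [-0.91,0.05,0,0.73,0.7]
    - [-0.9,0.14,0,0.73,0.7]
    - [-0.89,0.23,0,0.73,0.7]
    - [-0.86,0.32,0,0.73,0.7]
    - [-0.82,0.41,0,0.73,0.7]
    - [-0.77,0.49,0,0.73,0.7]
    - [-0.72,0.57,0,0.73,0.7]
    - [-0.66,0.64,0,0.73,0.7]

```text
time_s: 11.3
tool_pos: [600.9, -309.3, 161.8]
orientation: [3.141, 0.0, 0.815]
ft_force: [1.2, -0.0, 0.4]
grip_width: 64.0
gripper_force: 0.0
```

Run:
```python
from rig import r,snapshot
from h import *
s=r.state();print(s["joint_positions"].round(2))
d=snapshot("wrist");X=cloud(d);grid(X,(603,-307),42,20,36,"cin")
go(s,602.7,-307.5,26,46.7)
d=snapshot("top");cv2.imwrite("pics/bowl1.png",cv2.resize(d["pixels"][180:260,240:340],(600,480),interpolation=cv2.INTER_CUBIC))
```

```text
[ 0.87  0.67 -0.65  1.54  0.44  1.08 -0.64]
cin 1247 [ 603.5 -309.9] [array([ 603.3, -310.3]), array([55.2, 23.3]), np.float64(45.0)] 24.0
at [ 600.9 -309.3  161.8] yaw 46.7 f [ 1.2 -0.   0.4] w 64.0 gf 0.0 t 11.3
 turn 0.0 shift 0.05 0.0 2.72
```

View pics/bowl1.png

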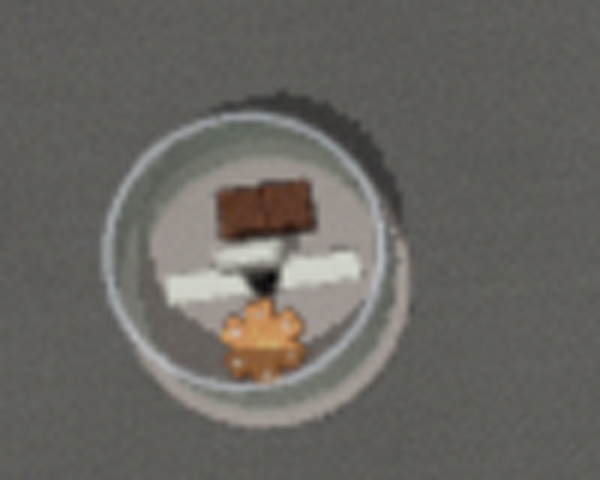

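Both pieces lie on the bowl floor, the chocolate at (265,208) and the biscuit at (263,340), on either side of the key. Next is the cinnamon.

>>> carry_out:
  deltas:
    - [0.02,0.04,0.4,0.15,0.6]
    - [0,0,0.7,0,0.6]
    - [0,0,0.7,0,0.6]
    - [0,0,0.6,0,0.6]
    - [0,0,0.31,0,0.6]
    - [0,0,0,0,0.6]
    - [0,0,0,0,0.1]
    - [0,0,0,0,0.1]

```text
time_s: 12.4
tool_pos: [603.3, -308.0, 26.2]
orientation: [3.142, -0.0, 0.798]
ft_force: [-0.3, 0.7, 0.2]
grip_width: 39.8
gripper_force: 0.0
```

>>> carry_out:
  deltas:
    - [0,0,0,0,0.1]
    - [0,0,0,0,0.1]
    - [0,0,-0.4,0,0.1]
    - [0,0,-0.8,0,0.1]
    - [0,0,-0.9,0,0.1]
    - [0,0,-0.6,0,0.1]
    - [0,0,0,0,0.1]
    - [0,0,0,0,0.1]

```text
time_s: 13.4
tool_pos: [602.7, -308.5, 161.4]
orientation: [3.141, 0.0, 0.798]
ft_force: [-0.2, -0.3, -0.4]
grip_width: 22.4
gripper_force: 15.0
```

Run:
```python
from rig import r,snapshot
from h import *
s=r.state();print(s["joint_positions"].round(2))
go(s,522+35,56.5,130,93.3);rows(s,522+35,56.5,0,8,-0.74)
```

```text
[ 0.86  0.68 -0.64  1.54  0.44  1.08 -0.66]
at [ 602.7 -308.5  161.4] yaw 45.7 f [-0.2 -0.3 -0.4] w 22.4 gf 15.0 t 13.4
 turn -5.95 shift 7.34 -0.49 0.63
0 0.57 -0.72 | 1 0.64 -0.66 | 2 0.71 -0.59 | 3 0.77 -0.51 | 4 0.81 -0.43 | 5 0.85 -0.34 | 6 0.88 -0.25 | 7 0.91 -0.16 |
```

>>> carry_out:
  deltas:
    - [0.57,-0.72,0,-0.74,0.1]
    - [0.64,-0.66,0,-0.74,0.1]
    - [0.71,-0.59,0,-0.74,0.1]
    - [0.77,-0.51,0,-0.74,0.1]
    - [0.81,-0.43,0,-0.74,0.1]
    - [0.85,-0.34,0,-0.74,0.1]
    - [0.88,-0.25,0,-0.74,0.1]
    - [0.91,-0.16,0,-0.74,0.1]

```text
time_s: 14.4
tool_pos: [555.6, 57.5, 160.0]
orientation: [-3.139, -0.0, 1.627]
ft_force: [-0.4, 1.0, 0.3]
grip_width: 22.5
gripper_force: 15.0
```

Run:
```python
from rig import r
from h import *
s=r.state();go(s,522+35,56.5,130,93.3)
```

```text
at [555.6  57.5 160. ] yaw 93.2 f [-0.4  1.   0.3] w 22.5 gf 15.0 t 14.4
 turn -0.01 shift -0.02 0.03 0.6
```

>>> carry_out:
  deltas:
    - [-0.02,0.03,0.3,0,0.1]
    - [0,0,0.3,0,0.1]
    - [0,0,0,0,0.1]
    - [0,0,0,0,0.5]
    - [0,0,0,0,0.5]
    - [0,0,-0.4,0,0.6]
    - [0,0,-0.7,0,0.8]
    - [0,0,-0.7,0,0.8]

```text
time_s: 15.4
tool_pos: [558.7, 55.8, 223.8]
orientation: [3.14, -0.0, 1.625]
ft_force: [1.7, -0.7, 0.7]
grip_width: 67.8
gripper_force: 0.0
```

Run:
```python
from rig import r
from h import *
s=r.state();go(s,501.2,341.4,130,122.4);rows(s,501.2,341.4,0,8,-0.45)
```

```text
at [558.7  55.8 223.8] yaw 93.1 f [ 1.7 -0.7  0.7] w 67.8 gf 0.0 t 15.4
 turn -3.66 shift 5.44 2.09 1.88
0 0.72 -0.11 | 1 0.73 -0.06 | 2 0.73 -0.01 | 3 0.73 0.03 | 4 0.72 0.08 | 5 0.72 0.12 | 6 0.71 0.17 | 7 0.7 0.21 |
```

>>> carry_out:
  deltas:
    - [0.72,-0.11,0,-0.46,0.8]
    - [0.73,-0.06,0,-0.46,0.8]
    - [0.73,-0.01,0,-0.46,0.8]
    - [0.73,0.03,0,-0.46,0.8]
    - [0.72,0.08,0,-0.46,0.8]
    - [0.72,0.12,0,-0.46,0.8]
    - [0.71,0.17,0,-0.46,0.8]
    - [0.7,0.21,0,-0.46,0.8]

```text
time_s: 16.4
tool_pos: [499.6, 342.6, 223.2]
orientation: [3.14, 0.0, 2.14]
ft_force: [0.3, 0.6, 0.1]
grip_width: 73.7
gripper_force: 0.0
```

Run:
```python
from rig import r,snapshot
from h import *
s=r.state();print(s["joint_positions"].round(2))
d=snapshot("wrist");X=cloud(d)
for a in((126,140,60,"bar"),(28,40,85,"skirt"),(80,88,60,"top")):
    try:P=grid(X,(501,341),a[2],a[0],a[1],a[3]);print(cv2.minEnclosingCircle(P))
    except Exception as e:print(e)
d2=snapshot("top");grid(cloud(d2),(501,341),60,126,140,"bar-top")
X2=cloud(d2);q=X2[(np.hypot(X2[:,0]-522,X2[:,1]-56.5)<75)&(X2[:,2]>106)&(X2[:,2]<114)][:,:2].astype(np.float32);print(cv2.fitEllipse(q),cv2.minEnclosingCircle(q))
grid(X2,(522,56.5),25,90,104,"key")
go(s,501.2,341.4,120,122.4)
a=cv2.resize(d2["pixels"][180:260,240:340],(400,320),interpolation=cv2.INTER_CUBIC);cv2.imwrite("pics/bowl2.png",cv2.hconcat([a,cv2.resize(d["pixels"],(400,320))]))
```

```text
[ 0.09  0.63 -1.05  1.67  0.58  1.19 -0.54]
bar 2056 [500.6 342.7] [array([500.7, 342.4]), array([30.9, 69.7]), np.float64(32.3)] 132.5
((500.9511413574219, 342.0714416503906), 36.31855010986328)
skirt 275 [444.6 375.6] [array([447.3, 376.3]), array([103.5,  22.5]), np.float64(56.3)] 39.1
((456.0, 370.5), 51.73258590698242)
top 4498 [498.2 346.2] [array([500. , 343.5]), array([96. , 92.4]), np.float64(32.8)] 83.2
((501.1527404785156, 342.1377258300781), 48.309757232666016)Traceback (most recent call last):
  File "<stdin>", line 8, in <module>
  File "h.py", line 19, in grid
    k,l,s,_=cv2.connectedComponentsWithStats(g);i=1+np.argmax(s[1:,4]);P=np.argwhere(l==i).astype(np.float32)-rad-4+np.array(c[:2],np.float32)
                                                    ~~~~~~~~~^^^^^^^^^
    return _wrapfunc(a, 'argmax', axis=axis, out=out, **kwds)
    return bound(*args, **kwds)
ValueError: attempt to get argmax of an empty sequence
```

Run:
```python
from rig import r,snapshot
from h import *
s=r.state()
go(s,500.9,342.2,112,122.3)
d2=snapshot("top")
X2=cloud(d2);q=X2[(np.hypot(X2[:,0]-522,X2[:,1]-56.5)<75)&(X2[:,2]>106)&(X2[:,2]<114)][:,:2].astype(np.float32);print(cv2.fitEllipse(q),cv2.minEnclosingCircle(q))
grid(X2,(522,56.5),25,92,104,"key")
cv2.imwrite("pics/bowl2.png",cv2.resize(d2["pixels"][180:260,240:340],(400,320),interpolation=cv2.INTER_CUBIC))
```

```text
at [497.1 346.7 223.8] yaw 122.9 f [-1.1 -0.1 -0.7] w 73.4 gf 0.0 t 16.5
 turn 0.08 shift -0.12 0.02 2.24
((522.34912109375, 56.18620681762695), (127.05699157714844, 127.59424591064453), 95.25631713867188) ((522.4990234375, 56.319217681884766), 66.07991027832031)
key 134 [521.5  55.8] [array([521.1,  55.6]), array([28.,  9.]), np.float64(87.7)] 98.6
```

View pics/bowl2.png

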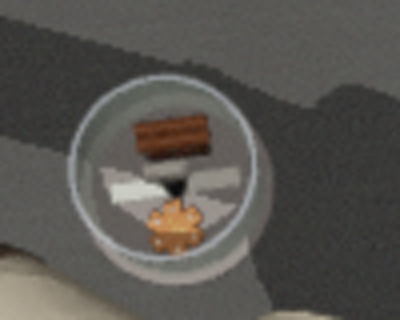

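The cinnamon lies on the chocolate at (172,135) and the biscuit is at (175,225), so all three are inside. Now I'm gripping the bar.

>>> carry_out:
  deltas:
    - [-0.12,0.02,0.2,0.08,0.8]
    - [0,0,0.4,0,0.8]
    - [0,0,0.5,0,0.8]
    - [0,0,0.5,0,0.8]
    - [0,0,0.4,0,0.8]
    - [0,0,0.24,0,0.8]
    - [0,0,0,0,0.8]
    - [0,0,0,0,0.8]
  newtons: 50

```text
time_s: 17.55
tool_pos: [503.9, 337.3, 109.9]
orientation: [3.14, -0.0, 2.127]
ft_force: [-0.2, -0.3, 0.6]
grip_width: 73.5
gripper_force: 0.0
```

Run:
```python
from rig import r
from h import *
s=r.state();go(s,500.9,342.2,112,122.3)
```

```text
at [503.9 337.3 109.9] yaw 121.9 f [-0.2 -0.3  0.6] w 73.5 gf 0.0 t 17.55
 turn -0.05 shift 0.11 0.0 -0.04
```

>>> carry_out:
  deltas:
    - [0.11,0,0,-0.05,0.8]
    - [0,0,0,0,0.6]
    - [0,0,0,0,0.2]
    - [0,0,0,0,0.2]
    - [0,0,0,0,0.2]
    - [0,0,0,0,0.2]
    - [0,0,0,0,0.2]
    - [0,0,0,0,0.2]

```text
time_s: 18.55
tool_pos: [501.2, 341.7, 109.4]
orientation: [3.14, -0.0, 2.134]
ft_force: [3.8, 1.5, -0.6]
grip_width: 29.9
gripper_force: 50.0
```

>>> carry_out:
  deltas:
    - [0,0,-0.2,0,0.2]
    - [0,0,-0.4,0,0.2]
    - [0,0,-0.5,0,0.2]
    - [0,0,-0.5,0,0.2]
    - [0,0,-0.5,0,0.2]
    - [0,0,-0.4,0,0.2]
    - [0,0,-0.3,0,0.2]
    - [0,0,0,0,0.2]

```text
time_s: 19.55
tool_pos: [500.9, 341.9, 250.5]
orientation: [3.14, 0.0, 2.134]
ft_force: [0.2, 0.6, -7.3]
grip_width: 29.9
gripper_force: 50.0
```

Run:
```python
from rig import r,snapshot
from h import *
s=r.state();go(s,522.4,56.3,250,93.1);rows(s,522.4,56.3,0,8,0.46);print(s["joint_positions"].round(2))
d=snapshot("top");X=cloud(d);p=s["tool_pos"]
P=grid(X,p,90,p[2]-112+25,p[2]-112+60,"skirt");print(cv2.minEnclosingCircle(P))
d=snapshot("side");cv2.imwrite("pics/side2.png",d["pixels"])
```

```text
at [500.9 341.9 250.5] yaw 122.3 f [ 0.2  0.6 -7.3] w 29.9 gf 50.0 t 19.55
 turn 3.65 shift -5.73 0.12 0.01
0 -0.63 -0.34 | 1 -0.65 -0.29 | 2 -0.67 -0.25 | 3 -0.69 -0.21 | 4 -0.7 -0.16 | 5 -0.71 -0.12 | 6 -0.71 -0.07 | 7 -0.72 -0.03 | 
[ 0.1   0.6  -1.07  1.64  0.55  1.23 -0.52]
skirt 483 [543.7 292.9] [array([542.8, 291.5]), array([64. , 18.6]), np.float64(48.5)] 183.3
((543.4331665039062, 290.9339904785156), 32.26850509643555)
```

View pics/side2.png

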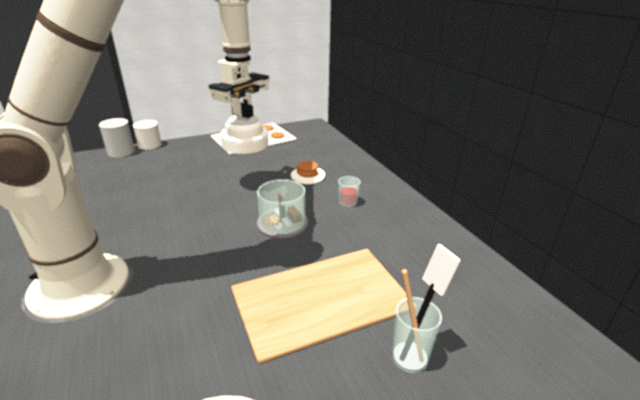

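The head hangs upright at (245,130), and the bowl (282,205) is clear. Carrying it over.

>>> carry_out:
  deltas:
    - [-0.63,-0.34,0,0.46,0.2]
    - [-0.65,-0.29,0,0.46,0.2]
    - [-0.67,-0.25,0,0.46,0.2]
    - [-0.69,-0.21,0,0.46,0.2]
    - [-0.7,-0.16,0,0.46,0.2]
    - [-0.71,-0.12,0,0.46,0.2]
    - [-0.71,-0.07,0,0.46,0.2]
    - [-0.72,-0.03,0,0.43,0.2]

```text
time_s: 20.65
tool_pos: [521.6, 54.2, 248.3]
orientation: [-3.14, -0.0, 1.622]
ft_force: [0.2, -0.2, -6.9]
grip_width: 29.7
gripper_force: 50.0
```

>>> carry_out:
  deltas:
    - [0,0,0,0,0.2]
    - [0,0,0,0,0.2]
    - [0,0,0,0,0.2]
    - [0,0,0,0,0.2]
    - [0,0,0,0,0.2]
    - [0,0,0,0,0.2]
    - [0,0,0,0,0.2]
    - [0,0,0,0,0.2]

```text
time_s: 21.65
tool_pos: [522.3, 55.4, 249.2]
orientation: [3.142, 0.0, 1.624]
ft_force: [-0.3, 0.7, -7.0]
grip_width: 29.9
gripper_force: 50.0
```

Run:
```python
from rig import r,snapshot
from h import *
s=r.state();print(s["orientation"]);go(s,522.4,56.3,210,93.1)
d=snapshot("wrist");X=cloud(d);z=s["tool_pos"][2]-109.5
for a in((126,140,60,"bar"),(78,90,60,"top")):
    P=grid(X,s["tool_pos"],a[2],z+a[0],z+a[1],a[3]);print(cv2.minEnclosingCircle(P))
```

```text
[3.14155651e+00 4.65256498e-05 1.62413613e+00]
at [522.3  55.4 249.2] yaw 93.1 f [-0.3  0.7 -7. ] w 29.9 gf 50.0 t 21.65
 turn -0.01 shift 0.02 0.0 0.78
bar 1080 [520.4  73.2] [array([520.4,  73.2]), array([49.1, 35.5]), np.float64(3.8)] 272.5
((520.7211303710938, 68.36229705810547), 24.69461441040039)
top 2990 [520.2  77.3] [array([520.4,  75.2]), array([98.2, 60.9]), np.float64(3.3)] 222.8
((521.3575439453125, 58.772438049316406), 49.15402603149414)
```

>>> carry_out:
  deltas:
    - [0.02,0,0.15,0,0.2]
    - [0,0,0.2,0,0.2]
    - [0,0,0.2,0,0.2]
    - [0,0,0.15,0,0.2]
    - [0,0,0.1,0,0.2]
    - [0,0,0.1,0,0.2]
    - [0,0,0.1,0,0.2]
    - [0,0,0,0,0.2]

```text
time_s: 22.7
tool_pos: [522.3, 56.5, 199.0]
orientation: [-3.141, -0.0, 1.624]
ft_force: [0.6, 0.8, -7.0]
grip_width: 29.9
gripper_force: 50.0
```

>>> carry_out:
  deltas:
    - [0,0,0.08,0,0.2]
    - [0,0,0.08,0,0.2]
    - [0,0,0.06,0,0.2]
    - [0,0,0.04,0,0.2]
    - [0,0,0,0,0.2]
    - [0,0,0,0,0.2]
    - [0,0,0,0,0.2]
    - [0,0,0,0,0.2]

```text
time_s: 23.7
tool_pos: [522.3, 56.5, 186.3]
orientation: [3.141, 0.0, 1.624]
ft_force: [0.4, 1.3, -6.3]
grip_width: 29.5
gripper_force: 50.0
```

The head is meshed and nearly home. Now pressing.

>>> carry_out:
  deltas:
    - [0,0,0.03,0,0.2]
    - [0,0,0.03,0,0.2]
    - [0,0,0.03,0,0.2]
    - [0,0,0.03,0,0.2]
    - [0,0,0.03,0,0.2]
    - [0,0,0,0,0.2]
    - [0,0,0,0,0.2]
    - [0,0,0,0,0.2]

```text
time_s: 24.7
tool_pos: [522.6, 56.6, 180.0]
orientation: [3.141, 0.001, 1.624]
ft_force: [-4.7, -1.5, 8.5]
grip_width: 30.1
gripper_force: 50.0
```

>>> carry_out:
  deltas:
    - [0,0,0.03,0,0.2]
    - [0,0,0.03,0,0.2]
    - [0,0,0.02,0,0.2]
    - [0,0,0,0,0.2]
    - [0,0,0,0,0.2]
    - [0,0,0,0,0.2]
    - [0,0,0,0,0.2]
    - [0,0,0,0,0.2]

```text
time_s: 25.7
tool_pos: [522.6, 56.6, 177.2]
orientation: [3.141, 0.002, 1.624]
ft_force: [-8.4, -2.8, 19.7]
grip_width: 29.5
gripper_force: 50.0
```

Run:
```python
from rig import r,snapshot
from h import *
s=r.state();print(s["orientation"],s["moment"]);go(s,522.4,56.3,176,93.1)
d=snapshot("wrist");X=cloud(d)
for a in((202,216,60,"bar"),(152,166,60,"top")):
    P=grid(X,s["tool_pos"],a[2],a[0],a[1],a[3]);print(cv2.minEnclosingCircle(P))
d=snapshot("side");cv2.imwrite("pics/side3.png",cv2.resize(d["pixels"][60:260,180:420],(720,600),interpolation=cv2.INTER_CUBIC))
```

```text
[3.14084275e+00 2.15549050e-03 1.62411856e+00] [-0.52168959  2.08768449  0.0172933 ]
at [522.6  56.6 177.2] yaw 93.1 f [-8.4 -2.8 19.7] w 29.5 gf 50.0 t 25.7
 turn -0.01 shift -0.01 -0.0 0.02
bar 482 [520.5  73.4] [array([520.3,  73.7]), array([21.6, 28. ]), np.float64(2.5)] 206.7
((521.2987060546875, 73.60153198242188), 15.426759719848633)
top 3042 [520.3  80.2] [array([520.3,  78.5]), array([101.2,  58.7]), np.float64(4.1)] 158.3
((521.6799926757812, 59.222740173339844), 50.99177169799805)
```

View pics/side3.png

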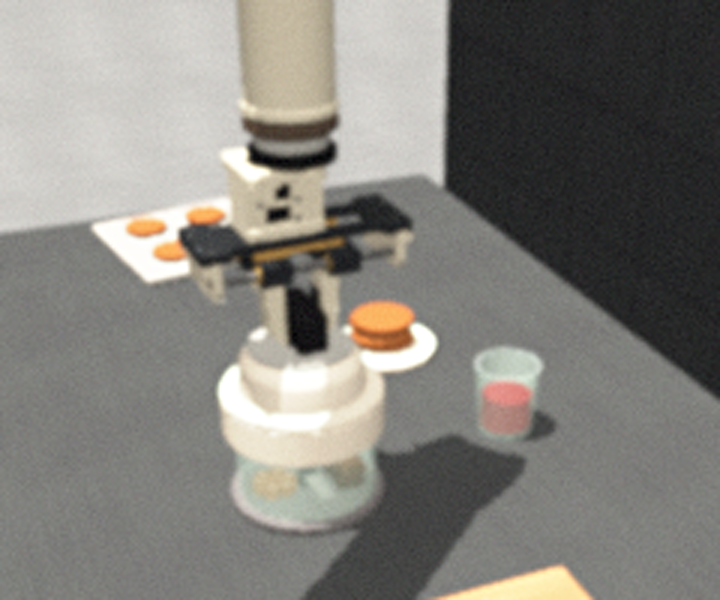

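Run:
```python
from rig import r,snapshot
from h import *
d=snapshot("wrist");X=cloud(d);p=r.state()["tool_pos"]
q=X[(np.hypot(X[:,0]-p[0],X[:,1]-p[1])<50)&(X[:,2]>150)&(X[:,2]<218)]
h,e=np.histogram(q[:,2],bins=np.arange(150,219,2));print([(int(a),int(n)) for a,n in zip(e,h)])
t=q[(q[:,2]>153)&(q[:,2]<165)];c,*_=np.linalg.lstsq(np.c_[t[:,:2]-t[:,:2].mean(0),np.ones(len(t))],t[:,2],rcond=None);print("tilt,z",c)
```

```text
[(150, 138), (152, 712), (154, 495), (156, 291), (158, 7786), (160, 722), (162, 0), (164, 2), (166, 16), (168, 91), (170, 123), (172, 149), (174, 168), (176, 187), (178, 215), (180, 204), (182, 239), (184, 253), (186, 258), (188, 254), (190, 218), (192, 217), (194, 279), (196, 608), (198, 1311), (200, 5792), (202, 410), (204, 141), (206, 117), (208, 130), (210, 207), (212, 69), (214, 35), (216, 41)]
tilt,z [-6.11140336e-04 -3.19679921e-02  1.58683184e+02]
```

The housing top is at about 159 mm and the bar top at about 201 mm, so the head is home and the bar is fully pressed.

```bash
python3 -c "
from rig import r
print(r.job_done())"
```

```text
the job is handed in; nothing more can be done
None
```

I handed the job in with the biscuit, chocolate and cinnamon in the bowl, the head meshed and home on the rim, and the bar held pressed about 8 mm at 50 N grip; the robot clock stood at about 26 s, and the hand-in returned no verdict.

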